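Pack the biscuit stamps in their round tin

TASK

Pack the two red-handled biscuit stamps from the sloping rack into the round tin with the five blue-handled ones, so that all seven stand upright with their discs flat on the tin's floor, six around one. The blue ones have slid out of place and may be pushed aside or set back to make room. Ease the stamps in without dropping them or forcing them, and leave the other things on the table alone.

Things in the scene. Friction and masses are not known exactly. Their poses are not given: they have to be found in the camera images.
- tin: shallow yellow round tin, fixed to the table: inner diameter 173 mm, floor 4 mm, wall 2 mm, rim 24 mm above the table (seven 56 mm discs just fit flat, six round one, with 2.5 mm play in radius). Origin: centre of its underside, z up; a stamp flat in it has its origin 4 mm higher. Its +y half holds blue stamps at the wall, its -y side is the empty part; its yaw is any
- rack: white plastic drain rack, fixed, 160 mm along its y, with a plane sloping 35 degrees, rising towards its +x; ledge 8 mm high along the low front (-x) edge, partitions 8 mm high at middle and ends; top edge 63 mm above the table. Origin: centre of its underside, z up
- stamp_mid: biscuit stamp: wooden disc 56 mm across, 14 mm thick, lower edge bevelled 4 mm, upper 3 mm; blue handle 18 mm across stands in its middle, 60 mm tall over all; 55 to 115 g. Origin: centre of the disc's underside; z along the handle. Lies loose in the tin, slid away from the middle into the empty part; its place is the middle.
- stamp_1: biscuit stamp: wooden disc 56 mm across, 14 mm thick, lower edge bevelled 4 mm, upper 3 mm; blue handle 18 mm across stands in its middle, 60 mm tall over all; 55 to 115 g. Origin: centre of the disc's underside; z along the handle. Lies loose in the tin at the wall, at one end of the row of four at the wall (tin +x side); it may have slid along the wall into the empty part.
- stamp_2: biscuit stamp: wooden disc 56 mm across, 14 mm thick, lower edge bevelled 4 mm, upper 3 mm; blue handle 18 mm across stands in its middle, 60 mm tall over all; 55 to 115 g. Origin: centre of the disc's underside; z along the handle. Lies loose in the tin at the wall, near its place, 60 degrees round from stamp_1's.
- stamp_3: biscuit stamp: wooden disc 56 mm across, 14 mm thick, lower edge bevelled 4 mm, upper 3 mm; blue handle 18 mm across stands in its middle, 60 mm tall over all; 55 to 115 g. Origin: centre of the disc's underside; z along the handle. Lies loose in the tin at the wall, near its place, 60 degrees on from stamp_2's.
- stamp_4: biscuit stamp: wooden disc 56 mm across, 14 mm thick, lower edge bevelled 4 mm, upper 3 mm; blue handle 18 mm across stands in its middle, 60 mm tall over all; 55 to 115 g. Origin: centre of the disc's underside; z along the handle. Loose in the tin at the wall (tin -x side), its place 60 degrees on from that of stamp_3; it may have slid along the wall into the empty part.
- stamp_a: biscuit stamp: wooden disc 56 mm across, 14 mm thick, lower edge bevelled 4 mm, upper 3 mm; red handle 18 mm across stands in its middle, 60 mm tall over all; 55 to 115 g. Origin: centre of the disc's underside; z along the handle. Lies loose on the rack's slope in its +y half, disc against the ledge, so its handle leans 35 degrees towards the rack's -x.
- stamp_b: biscuit stamp: wooden disc 56 mm across, 14 mm thick, lower edge bevelled 4 mm, upper 3 mm; red handle 18 mm across stands in its middle, 60 mm tall over all; 55 to 115 g. Origin: centre of the disc's underside; z along the handle. Lies loose on the rack's slope in its -y half, disc against the ledge, so its handle leans 35 degrees towards the rack's -x.
- sprinkles: bystander, loose: amber glass jar with white cap, 44 mm across, 75 mm tall. Origin: its underside
- tape: bystander, loose: roll of clear tape lying flat, 70 mm across, 24 mm high. Origin: its underside
- brush: bystander, loose: pastry brush lying on the table, handle to its own -x. Origin: its underside
- spatula: bystander, loose: spatula lying on the table, handle to its own -x. Origin: its underside
- cup: bystander, loose: white cup, 72 mm across, 80 mm tall. Origin: its underside
- biscuit: bystander, loose: a lone round biscuit, 60 mm across, 11 mm thick. Origin: its underside
- sugar: bystander, loose: aluminium can, 52 mm across, 110 mm tall. Origin: its underside

How it is judged:
On the way:
1. one of the two red-handled stamps stands flat on the tin's floor (((z of stamp_a in the frame of tin between 0.002 and 0.0065 m and angle between stamp_a's own z axis and vertical below 0.06 rad and horizontal distance between stamp_a and tin below 0.0625 m) or (z of stamp_b in the frame of tin between 0.002 and 0.0065 m and angle between stamp_b's own z axis and vertical below 0.06 rad and horizontal distance between stamp_b and tin below 0.0625 m))), for 0.2 s.
At the end, for the whole second after the job is handed in: all seven stamps are at rest inside the tin, disc flat on its floor (origin 2 to 6.5 mm above the tin's underside, handle within 0.06 rad of vertical, disc centre within 62.5 mm of the tin's axis) (z of stamp_mid in the frame of tin between 0.002 and 0.0065 m and angle between each of stamp_mid, stamp_1, stamp_2, stamp_3, stamp_4, stamp_a, stamp_b's own z axis and vertical below 0.06 rad and horizontal distance between each of stamp_mid, stamp_1, stamp_2, stamp_3, stamp_4, stamp_a, stamp_b and tin below 0.0625 m and linear speed of each of stamp_mid, stamp_1, stamp_2, stamp_3, stamp_4, stamp_a, stamp_b below 0.02 m/s and z of stamp_1 in the frame of tin between 0.002 and 0.0065 m and z of stamp_2 in the frame of tin between 0.002 and 0.0065 m and z of stamp_3 in the frame of tin between 0.002 and 0.0065 m and z of stamp_4 in the frame of tin between 0.002 and 0.0065 m and z of stamp_a in the frame of tin between 0.002 and 0.0065 m and z of stamp_b in the frame of tin between 0.002 and 0.0065 m); the robot touches nothing.
It fails at once if a bystander is moved more than 40 mm (distance of any of sprinkles, tape, brush, spatula, cup, biscuit, sugar from where it was at the start of the episode above 0.04 m).
It fails at once if a stamp is forced: more than 100 N between a stamp and the tin (contact force between any of stamp_mid, stamp_1, stamp_2, stamp_3, stamp_4, stamp_a, stamp_b and tin above 100 N).
It fails at once if a red-handled stamp is dropped: it falls faster than 0.5 m/s with no finger on it ((linear speed of stamp_a above 0.5 m/s and contact force between the fingers and stamp_a below 0.01 N) or (linear speed of stamp_b above 0.5 m/s and contact force between the fingers and stamp_b below 0.01 N)).
It also fails if it takes over 72 s, if anything falls off the work surface, if the arm or the gripper's body presses on something with over 40 N, if the wrist force passes 120 N, or if a joint passes its speed limit or range.

ROBOT

A 6-joint arm with a two-finger parallel gripper is mounted at the origin on the work surface. World frame = base frame: x ahead of the robot, y to its left, z up, the work surface at z = 0. Lengths are in m, angles in rad, forces in N, time in s.
With the tool pointing down it reaches from about 0.3 to 0.875 m from the base axis. Payload 6.4 kg.
Tool frame: the origin (TCP) lies at the very end of the fingers, on their centre line; the grasp point (between the pads) lies 19 mm behind it; z points along the fingers, y is the line along which they close (so a half turn about z gives the same grasp; the last joint's range is limited). The gripper opens to 85 mm and grips with 20 to 120 N. Pads are 22 mm wide; open, the fingers measure 114 mm over their backs; the gripper's body (76 mm by 85 mm) begins 54 mm behind the grasp point. The pads swing forward as they close: fully open they stand 13 mm farther back than shut.
Start: joints at [-1.498, 0.181, 1.607, -0, 1.354, -0.206], TCP at [0.158, -0.553, 0.231] pointing down, gripper open.
Joint ranges: [-2.99, 2.99], [-0.89, 2.07], [0.3, 2.58], [-1.14, 4.28], [0, 2.63], [-3.12, 3.12]. Speed limits (rad/s): [2.57, 2.57, 3.01, 3.14, 3.14, 3.14].

INTERFACE

Orientations are given as a rotation vector (axis times angle).
In Python, from workcell import env gives the robot as it stands.
- The arm moves only by the tool advance, called by a JSON object that holds its "name" and its "arguments". Schema: {"type":"object","properties":{"moves":{"type":"array","items":{"type":"array","items":{"type":"array","items":{"type":"number"},"minItems":6,"maxItems":6},"minItems":1,"maxItems":5},"minItems":1,"maxItems":1},"jaw":{"type":"number"},"grip_n":{"type":"number"},"only":{"type":"string"},"quiet":{"type":"boolean"},"lines":{"type":"string"}},"required":["moves"],"additionalProperties":false}. moves is a list that holds a single list of rows (three levels of brackets), with 1 to 5 rows, each of 6 numbers: dx, dy, dz in cm, then a rotation vector rx, ry, rz in rad; each row is the pose to reach, as a shift and turn from the pose commanded when the call began, along the tool's axes at that moment; what a row does not reach only later rows make up. A row lasts 1/8 s, in which the tool goes at most 0.0625 m and 0.188 rad, less where a joint would pass 70% of its speed; a pose out of reach is approached as far as the arm can. jaw is the finger opening in m, set as the call begins (left out keeps the last). The fingers move at their own pace and stop on an object; grip_n is the grip in N (left out, the last holds). Time passes only in rows, so rows that do not move let the fingers close. The tool returns the time, the measured TCP pose, the force, the opening and the grip force at its end. only (a regular expression) keeps the lines of the reply that match it, lines (a string "A,B") keeps lines A to B, and quiet returns only ok. Input that does not fit is refused with a message, and nothing moves.
- env.read_state(): the state, without advancing time (a new reading comes with each control period).
- env.capture(name): name is "scene" or "side" or "wrist"; returns the picture (384x512x3 uint8, red, green, blue); there is no depth.
- env.camera_model(name): a dict with "fx", "fy", "cx", "cy" (pixels), "pose" (4x4, takes a point from camera to world coordinates). Camera axes: x right, y down, z forward; pixel columns grow to the right and rows downward; lengths in m; the calibration is good to about 2 mm. The wrist camera is an equidistant fisheye: a pixel r from the principal point sees the ray r / f radians off the axis. A picture is of the moment at which its call begins: read the wrist's pose just before it. camera_model takes no time and is no camera call; for the wrist camera it gives the pose at the moment of the call.
- env.sign_off(): hands the job in; it is judged then, once.
The state is a dict: "time": time; "joint_pos": joint angles; "qd": joint speeds; "tau": joint torques, N m; "tool_pos": TCP position; "tool_rot": TCP orientation; "ft_force": force on the tool from outside, world axes, zero at the start; "torque": the same for the moment, N m; "finger_gap": finger opening in m; "finger_force": force on a finger pad.
Only numpy, scipy, OpenCV 4.12 (cv2) and the standard library are available. Lean on these libraries where they do the work, as an engineer would, in place of code of your own. Each camera call takes 0.05 s, during which the arm holds its last target. There are 200 camera calls.

## Working session

There is one attempt and no reset: what is moved stays moved. The work goes in short steps, Python scripts to look and compute and a tool call to move; the robot and the scene stay as the last step left them, time stands still between calls to the robot, and variables do not carry over. Pictures are saved under pics/ and viewed, at most 10 in all, crops included, and the job is handed in when it is done.

```bash
ls; mkdir -p pics; python3 - <<'E'
from workcell import env
import cv2, numpy as np
print(env.read_state())
ims=[]
for n in ["scene","side","wrist"]:
    m=env.camera_model(n); print(n,{k:(np.round(v,4).tolist()) for k,v in m.items()})
    im=env.capture(n); cv2.imwrite(f"pics/{n}0.png",im[:,:,::-1])
E
```

```text
pics
workcell.py
{'time': 0.0, 'joint_pos': array([-1.49828920e+00,  1.81522800e-01,  1.60800720e+00, -2.42871459e-06,
        1.35379048e+00, -2.06303827e-01]), 'qd': array([ 0.00011826,  0.00090376, -0.00194175, -0.0004439 ,  0.00060601,
       -0.00173865]), 'tau': array([-1.62566717e-03, -4.44871080e+01, -3.51340914e+01, -3.34820415e-04,
        9.25212720e-03,  1.05860792e-05]), 'tool_pos': array([ 0.15822073, -0.55223314,  0.23039479]), 'tool_rot': array([-3.10940786e+00, -4.36299315e-01, -1.77617723e-04]), 'ft_force': array([-0.46377557,  0.49275267,  0.40147651]), 'torque': array([ 0.02423741,  0.03764965, -0.05515346]), 'finger_force': 0.0, 'finger_gap': 0.08540612945043602}
scene {'fx': 497.8546, 'fy': 497.8546, 'cx': 255.8188, 'cy': 192.9316, 'pose': [[-0.4615, 0.5858, -0.6662, 1.4341], [0.8869, 0.2878, -0.3613, 0.5075], [-0.0199, -0.7576, -0.6524, 1.0106], [0.0, 0.0, 0.0, 1.0]]}
side {'fx': 349.7362, 'fy': 349.7362, 'cx': 253.8104, 'cy': 192.9114, 'pose': [[-0.7295, -0.4887, 0.4786, 0.0572], [-0.6839, 0.5084, -0.5232, 0.4934], [0.0124, -0.709, -0.7051, 0.7385], [0.0, 0.0, 0.0, 1.0]]}
wrist {'fx': 297.3186, 'fy': 297.3186, 'cx': 259.8743, 'cy': 186.3071, 'pose': [[0.2739, -0.9134, -0.3012, 0.2359], [-0.9618, -0.2602, -0.0853, -0.5301], [-0.0004, 0.3131, -0.9497, 0.3724], [0.0, 0.0, 0.0, 1.0]]}
```
View pics/scene0.png

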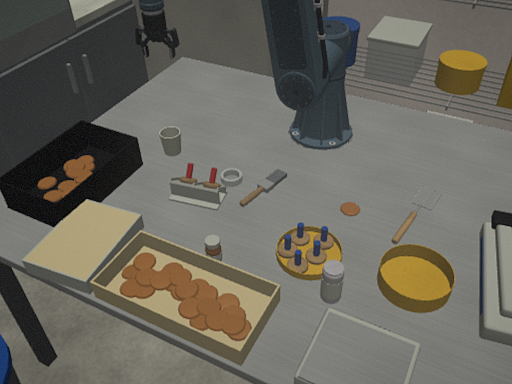

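View pics/side0.png

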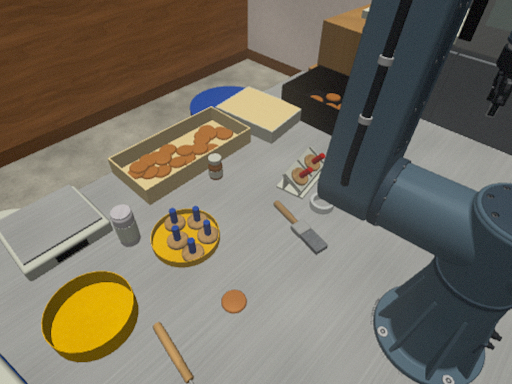

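The scene view shows the small tin at about (309,252) with five blue handles, and the rack at (198,190) with red handles at (190,172) and (213,178). The side view shows the tin at (186,237) and the red handles at (313,160), the lower one overlapping the arm's edge. Next I measure.

```bash
cat > h.py <<'E'
from workcell import env
import cv2, numpy as np
from scipy.spatial.transform import Rotation as R
def ray(m,uv):
    uv=np.atleast_2d(np.asarray(uv,float)); p=m["pose"]; p=np.array(p)
    d=np.c_[(uv[:,0]-m["cx"])/m["fx"],(uv[:,1]-m["cy"])/m["fy"],np.ones(len(uv))]
    if m.get("fish"):
        a=d[:,:2]; r=np.linalg.norm(a,axis=1)+1e-9
        d=np.c_[a/r[:,None]*np.sin(r)[:,None],np.cos(r)]
    d=d@p[:3,:3].T
    return p[:3,3],d/np.linalg.norm(d,axis=1)[:,None]
def plane(m,uv,z):
    o,d=ray(m,uv); return o+d*((z-o[2])/d[:,2])[:,None]
def tri(obs):
    A=np.zeros((3,3));b=np.zeros(3);
    for m,uv in obs:
        o,d=ray(m,uv);P=np.eye(3)-np.outer(d[0],d[0]);A+=P;b+=P@o
    x=np.linalg.solve(A,b)
    e=max(np.linalg.norm(np.cross(x-ray(m,uv)[0],ray(m,uv)[1][0])) for m,uv in obs)
    return x,e
def look(n,name=None):
    m=dict(env.camera_model(n)); m["fish"]=n=="wrist"
    im=env.capture(n)
    if name: cv2.imwrite(f"pics/{name}.png",im[:,:,::-1])
    return m,im,cv2.cvtColor(im,cv2.COLOR_RGB2HSV)
def mask(hsv,c):
    if c=="blue": return cv2.inRange(hsv,(105,110,40),(130,255,255))
    if c=="red": return cv2.inRange(hsv,(0,170,60),(6,255,255))|cv2.inRange(hsv,(170,150,60),(180,255,255))
    if c=="yellow": return cv2.inRange(hsv,(18,170,90),(30,255,255))
def blobs(mk,lo,hi):
    n,l,s,c=cv2.connectedComponentsWithStats(mk)
    return [(c[i],s[i],l==i) for i in range(1,n) if lo<=s[i][4]<=hi]
E
python3 - <<'E'
from h import *
np.set_printoptions(precision=4,suppress=True)
for n in ["scene","side"]:
    m=dict(env.camera_model(n)); m["fish"]=False
    im=cv2.imread(f"pics/{n}0.png"); hsv=cv2.cvtColor(im,cv2.COLOR_BGR2HSV)
    for c in ["blue","red","yellow"]:
        for ce,s,l in blobs(mask(hsv,c),20,9000):
            print(n,c,ce.round(1),s,plane(m,ce,0.045)[0])
E
```

```text
scene blue [348.4  33.8] [322  17  38  50 362] [-0.757  -0.1651  0.045 ]
scene blue [300.2 224.6] [298 223   6   4  20] [0.5128 0.1447 0.045 ]
scene blue [324.3 228.5] [322 227   6   4  22] [0.4977 0.2096 0.045 ]
scene blue [287.6 236.8] [285 235   6   5  24] [0.5709 0.1332 0.045 ]
scene blue [481.5 272.7] [481 235   2  78 139] [0.4699 0.6147 0.045 ]
scene blue [317.  243.2] [314 241   6   7  26] [0.5576 0.2126 0.045 ]
scene blue [298.5 253.8] [296 250   5  13  31] [0.614  0.1841 0.045 ]
scene blue [  4.4 362.2] [  0 335  12  49 436] [ 1.183  -0.2557  0.045 ]
scene red [188.7 169.4] [187 164   6  14  26] [ 0.4406 -0.2702  0.045 ]
scene yellow [463.1  60.3] [440  50  47  21 731] [-0.7004  0.3631  0.045 ]
scene yellow [307.7 243.9] [298 231  20  28 138] [0.5708 0.1916 0.045 ]
scene yellow [333.7 253.1] [325 243  17  19 161] [0.571  0.2647 0.045 ]
scene yellow [283.3 260.5] [278 256  11  10  43] [0.6524 0.1585 0.045 ]
scene yellow [415.4 277.9] [ 380  256   74   45 2264] [0.5591 0.4732 0.045 ]
scene yellow [314.4 268.9] [305 263  19  12 140] [0.643  0.2404 0.045 ]
side blue [212.   97.5
[... 194 characters left out ...]
lue [206.3 222.7] [204 220   6   7  30] [0.5419 0.1435 0.045 ]
side blue [174.5 228. ] [172 226   6   6  28] [0.5867 0.2111 0.045 ]
side blue [190.5 240.5] [188 238   6   6  30] [0.5267 0.2085 0.045 ]
side blue [ 13.6 369.8] [  0 355  27  29  60] [0.531  0.6251 0.045 ]
side red [318.9 156.5] [312 154  13   7  31] [ 0.4913 -0.2824  0.045 ]
side red [309.2 169.2] [305 167   8   5  22] [ 0.4767 -0.2117  0.045 ]
side yellow [195.8 233.3] [177 209  42  49 375] [0.5346 0.1849 0.045 ]
side yellow [211.9 221.4] [200 211  19  20  65] [0.5347 0.1304 0.045 ]
side yellow [167.1 247.2] [151 214  52  53 833] [0.5518 0.2605 0.045 ]
side yellow [ 91.8 316.3] [  42  272   95   90 6087] [0.522  0.4738 0.045 ]
```

View pics/wrist0.png

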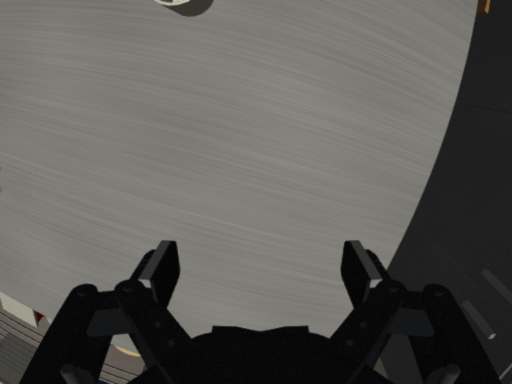

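The wrist view shows bare table, with the rack just off the top edge. I'll go over the rack and take two views on the way.

Units first: shifts go in cm. So 0.25 m is 25, 0.2 m is 20.

{"name": "advance", "arguments": {"moves": [[[5, -3, -0.5, 0, 0, 0], [10, -6, -1, 0, 0, 0], [15, -9, -1.5, 0, 0, 0], [20, -12, -2, 0, 0, 0], [25, -15, -2, 0, 0, 0]]]}}

```text
time: 0.78
tool_pos: [0.3584, -0.3384, 0.2517]
tool_rot: [3.11, 0.436, 0.001]
ft_force: [-0.1, 0.0, 0.0]
finger_gap: 0.085
finger_force: 0.0
```

```bash
python3 - <<'E'
from h import *
np.save("m1.npy",look("wrist","w1")[0],allow_pickle=True)
E
```

{"name": "advance", "arguments": {"moves": [[[4, -2, 0, 0, 0, 0], [8, -4.5, 0, 0, 0, 0], [11, -6.5, 0, 0, 0, 0], [11, -6.5, 0, 0, 0, 0]]]}}

```text
time: 1.32
tool_pos: [0.4461, -0.2453, 0.251]
tool_rot: [-3.11, -0.442, 0.0]
ft_force: [0.8, -0.1, -0.4]
finger_gap: 0.0852
finger_force: 0.0
```

```bash
python3 - <<'E'
from h import *
np.save("m2.npy",look("wrist","w2")[0],allow_pickle=True)
a=cv2.imread("pics/w1.png");b=cv2.imread("pics/w2.png")
cv2.imwrite("pics/w12.png",cv2.resize(np.vstack([a,b])[:,:],(390,586)) if 0 else np.hstack([a[:,56:456],b[:,56:456]]))
for n in "12":
    im=cv2.imread(f"pics/w{n}.png");hsv=cv2.cvtColor(im,cv2.COLOR_BGR2HSV)
    for c,s,l in blobs(mask(hsv,"red"),60,5000): print(n,c,s)
E
```

```text
1 [137.12082262  41.46272494] [125  27  27  30 389]
1 [204.24611973  43.50332594] [193  29  24  30 451]
2 [196.34099617 133.76628352] [185 115  23  38 522]
2 [265.99075786 141.90573013] [258 123  17  39 541]
```

View pics/w12.png

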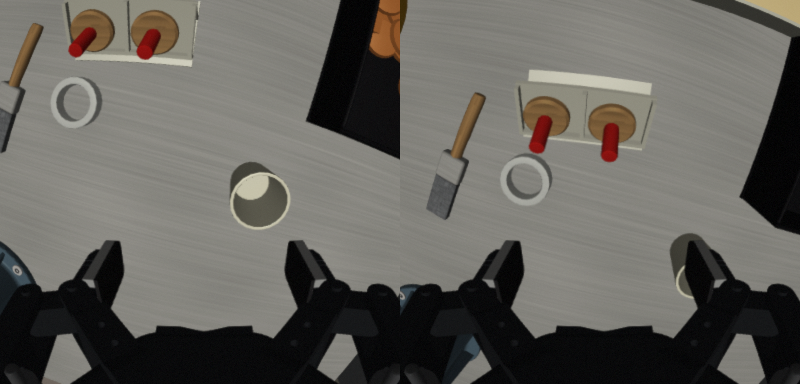

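The pair of wrist views shows the rack in view 2 from (520,75) to (650,150) of the composite, with the red handles' tips pointing down the picture at (538,148) and (610,155). The tape is just in front at (525,180). Now I triangulate the handles.

```bash
cat >> h.py <<'E'
def ends(l):
    """centre line ends (2%,98% along the main axis) and centre of a mask"""
    p=np.argwhere(l)[:,::-1].astype(float); c=p.mean(0)
    v=np.linalg.svd(p-c,full_matrices=False)[2][0]; v*=np.sign(v[1]); t=(p-c)@v
    return c,c+v*np.percentile(t,2),c+v*np.percentile(t,98)
E
python3 - <<'E'
from h import *
np.set_printoptions(precision=4,suppress=True)
ms=[np.load(f"m{n}.npy",allow_pickle=True).item() for n in "12"]
o=[]
for n in "12":
    hsv=cv2.cvtColor(cv2.imread(f"pics/w{n}.png"),cv2.COLOR_BGR2HSV)
    o.append([ends(l) for c,s,l in sorted(blobs(mask(hsv,"red"),60,5000),key=lambda b:b[0][0])])
for k in range(2):
    P=[tri([(ms[i],o[i][k][j]) for i in range(2)]) for j in range(3)]
    a=P[2][0]-P[1][0]
    print(k,[(p,e) for p,e in P],"axis",a/np.linalg.norm(a),np.linalg.norm(a),"tilt",np.degrees(np.arccos(a[2]/np.linalg.norm(a))),"yaw",np.degrees(np.arctan2(a[1],a[0])))
# rack back edge / front: near-white top strip in view 2
hsv=cv2.cvtColor(cv2.imread("pics/w2.png"),cv2.COLOR_BGR2HSV)
for mk,z in ((cv2.inRange(hsv,(0,0,185),(180,60,255)),0.063),):
    for c,s,l in blobs(mk,100,5000):
        r=cv2.minAreaRect(np.argwhere(l)[:,::-1].astype(np.float32)); b=cv2.boxPoints(r)
        print(c,s,r); print(plane(ms[1],b,z))
print(env.camera_model("wrist")["pose"][:3,3])
E
```

```text
0 [(array([ 0.4607, -0.1678,  0.0721]), np.float64(0.00046652794704751696)), (array([ 0.4788, -0.1664,  0.0522]), np.float64(0.0005777298796287943)), (array([ 0.4452, -0.1695,  0.0914]), np.float64(0.0008095093468035734))] axis [-0.6498 -0.0583  0.7579] 0.05162296209261824 tilt 40.72141299215346 yaw -174.8718888503106
1 [(array([ 0.4724, -0.2444,  0.0705]), np.float64(0.00014363549576357462)), (array([ 0.4908, -0.2426,  0.0512]), np.float64(0.0012477469407960685)), (array([ 0.4565, -0.2462,  0.0897]), np.float64(0.0010346286779319362))] axis [-0.6647 -0.0689  0.7439] 0.05164349539665451 tilt 41.93563611423688 yaw -174.08350760538167
[245.6379  80.7485] [ 185   70  122   24 1320] ((245.46707153320312, 80.79371643066406), (121.91780853271484, 11.891077041625977), 6.394398212432861)
[[ 0.5152 -0.1379  0.063 ]
 [ 0.5285 -0.1358  0.063 ]
 [ 0.5493 -0.2688  0.063 ]
 [ 0.5362 -0.2713  0.063 ]]
[ 0.523  -0.2238  0.3929]
```

Converted, 0.12 m is 12, -0.24 m is -24.

{"name": "advance", "arguments": {"moves": [[[3, -4.8, 0, 0, 0, 0], [6, -9.6, 0, 0, 0, 0], [9, -14.4, 0, 0, 0, 0], [12, -19.2, 0, 0, 0, 0], [15, -24, 0, 0, 0, 0]]]}}

```text
time: 2.0
tool_pos: [0.5236, 0.0252, 0.2513]
tool_rot: [3.111, 0.434, 0.0]
ft_force: [1.3, -1.0, 1.3]
finger_gap: 0.0856
finger_force: 0.0
```

{"name": "advance", "arguments": {"moves": [[[1.5, -5, 0, 0, 0, 0], [3, -9, 0, 0, 0, 0], [3, -9, 0, 0, 0, 0]]]}}

```text
time: 2.38
tool_pos: [0.5273, 0.1209, 0.2511]
tool_rot: [-3.11, -0.441, 0.001]
ft_force: [0.2, -0.5, -0.4]
finger_gap: 0.0854
finger_force: 0.0
```

```bash
python3 - <<'E'
from h import *
np.save("m3.npy",look("wrist","w3")[0],allow_pickle=True)
E
```

{"name": "advance", "arguments": {"moves": [[[3, -3, 0, 0, 0, 0], [6, -6, 0, 0, 0, 0], [6, -6, 0, 0, 0, 0]]]}}

```text
time: 2.8
tool_pos: [0.5697, 0.1935, 0.2508]
tool_rot: [3.111, 0.436, -0.0]
ft_force: [-0.3, -0.4, -0.4]
finger_gap: 0.0855
finger_force: 0.0
```

```bash
python3 - <<'E'
from h import *
np.save("m4.npy",look("wrist","w4")[0],allow_pickle=True)
a=cv2.imread("pics/w3.png");b=cv2.imread("pics/w4.png")
cv2.imwrite("pics/w34.png",np.hstack([a[:,56:456],b[:,56:456]]))
for n in "34":
    hsv=cv2.cvtColor(cv2.imread(f"pics/w{n}.png"),cv2.COLOR_BGR2HSV)
    for c,s,l in blobs(mask(hsv,"blue"),60,5000): print(n,c,s)
    for c,s,l in blobs(mask(hsv,"yellow"),200,50000): print(n,"y",c,s)
E
```

```text
3 [227.89175258  63.64948454] [220  56  17  16 194]
3 [190.52216749 100.60591133] [182  94  21  15 203]
3 [258.9        106.88888889] [252 100  15  15 180]
3 [181.68 148.2 ] [173 139  21  19 225]
3 [236.10714286 149.75446429] [229 140  15  20 224]
3 y [42.7277219  90.30262926] [   2   30   73  123 5667]
3 y [209.20507871 102.33947134] [ 147   39  137  137 6734]
4 [279.32160804 116.47236181] [272 109  16  16 199]
4 [241.56768559 150.87772926] [234 141  15  20 229]
4 [306.75510204 157.52653061] [298 148  18  20 245]
4 [231.21011673 195.47081712] [224 184  15  23 257]
4 [283.77067669 197.23684211] [277 186  15  23 266]
4 y [ 74.89937107 126.23065354] [  25   65   90  128 7314]
4 y [247.00415402 142.31874101] [ 191   86  136  133 6259]
4 y [308.2462908  178.63501484] [293 163  29  34 337]
```

View pics/w34.png

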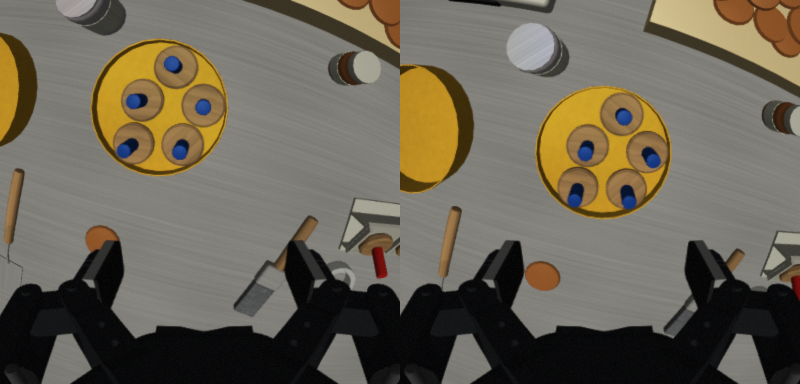

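These two views show the tin (composite centre (160,107), then (603,153)) holding five stamps. Empty space lies on its left and upper-left. The biscuit is at (542,276), the sugar can at (533,48) and the big tin to the left. Now the tin fit and the stamp positions.

```bash
cat >> h.py <<'E'
from scipy.optimize import least_squares
def circ(p):
    f=least_squares(lambda q:np.hypot(*(p[:,:2]-q[:2]).T)-q[2],[*p[:,:2].mean(0),.09],loss="soft_l1",f_scale=.001)
    return f.x,np.abs(f.fun).mean()
def tin(m,hsv,z=.024,near=(.57,.19)):
    mk=cv2.morphologyEx(mask(hsv,"yellow"),cv2.MORPH_CLOSE,np.ones((5,5)))
    ps=np.vstack([np.argwhere(l)[:,::-1] for c,s,l in blobs(mk,30,50000) if np.hypot(*(plane(m,c,.02)[0][:2]-near))<.11])
    h=cv2.convexHull(ps.astype(np.int32)); c=np.zeros(mk.shape,np.uint8); cv2.drawContours(c,[h],-1,255,1)
    return circ(plane(m,np.argwhere(c)[:,::-1],z))
E
python3 - <<'E'
from h import *
np.set_printoptions(precision=4,suppress=True)
ms=[np.load(f"m{n}.npy",allow_pickle=True).item() for n in "34"]
H=[cv2.cvtColor(cv2.imread(f"pics/w{n}.png"),cv2.COLOR_BGR2HSV) for n in "34"]
for z in (.018,.024,.03):
    print(z,[tin(m,h,z) for m,h in zip(ms,H)])
c0=np.mean([tin(m,h)[0] for m,h in zip(ms,H)],0)
B=[[b[0] for b in blobs(mask(h,"blue"),60,5000)] for h in H]
for u in B[0]:
    x,e=min((tri([(ms[0],u),(ms[1],v)]) for v in B[1]),key=lambda t:t[1]+10*abs(t[0][2]-.041))
    d=x[:2]-c0[:2]; print(x,e,"rel",d,np.hypot(*d),np.degrees(np.arctan2(d[1],d[0])))
E
```

```text
0.018 [(array([0.5694, 0.1951, 0.0884]), np.float64(0.0003177803450467247)), (array([0.5688, 0.1944, 0.0884]), np.float64(0.0003372179762291328))]
0.024 [(array([0.57  , 0.1943, 0.087 ]), np.float64(0.00031269885608207793)), (array([0.57  , 0.1948, 0.0869]), np.float64(0.0003318200043124576))]
0.03 [(array([0.5705, 0.1935, 0.0856]), np.float64(0.0003076172067959604)), (array([0.5713, 0.1951, 0.0855]), np.float64(0.00032642197574396005))]
[0.6261 0.1865 0.0542] 2.111277139658471e-05 rel [ 0.0561 -0.008 ] 0.05670686824368738 -8.140891781644013
[0.5749 0.2174 0.0519] 0.00039663075275941435 rel [0.0049 0.0228] 0.02336025645502917 77.93373034463856
[0.5872 0.1393 0.0432] 7.167417396860064e-05 rel [ 0.0173 -0.0553] 0.05789469472358758 -72.64569604417423
[0.5164 0.2154 0.0483] 0.0004528150017867092 rel [-0.0536  0.0209] 0.057496902091573494 158.7345479611482
[0.5308 0.1513 0.0442] 0.00021497294247411556 rel [-0.0392 -0.0432] 0.05832125328050529 -132.18007497925902
```

```bash
cat >> h.py <<'E'
def go(*p):
    s=env.read_state(); r=R.from_rotvec(s["tool_rot"])
    print("t",round(s["time"],2),"tcp",s["tool_pos"].round(4),"move",(r.inv().apply(np.array(p)-s["tool_pos"])).round(4),"yaw",np.arctan2(*r.as_matrix()[1::-1,0]).round(3),"gap",round(s["finger_gap"],4))
E
```

{"name": "advance", "arguments": {"moves": [[[0.6, -1.1, 5.5, 0, 0, 0], [1.16, -2.15, 11, 0, 0, 0], [1.16, -2.15, 16, 0, 0, 0], [1.16, -2.15, 16, 0, 0, 0], [1.16, -2.15, 16, 0, 0, 0]]], "jaw": 0.045, "grip_n": 25}}

```text
time: 3.48
tool_pos: [0.5753, 0.2167, 0.0935]
tool_rot: [3.111, 0.434, 0.004]
ft_force: [0.3, 0.3, 1.1]
finger_gap: 0.0449
finger_force: 0.0
```

```bash
python3 -c "
from h import *
go(.5749,.2174,.033)"
```

```text
t 3.48 tcp [0.5753 0.2167 0.0935] move [-0.0003 -0.0008  0.0605] yaw 0.277 gap 0.0449
```

Converted, 0.06 m is 6, 0.05 m is 5.

{"name": "advance", "arguments": {"moves": [[[0, -0.05, 3, 0, 0, 0], [0, -0.05, 5, 0, 0, 0], [0, -0.05, 6, 0, 0, 0], [0, -0.05, 6, 0, 0, 0]]]}}

```text
time: 3.98
tool_pos: [0.5736, 0.2182, 0.0313]
tool_rot: [3.111, 0.436, -0.001]
ft_force: [-0.4, -0.1, 0.7]
finger_gap: 0.0449
finger_force: 0.0
```

{"name": "advance", "arguments": {"moves": [[[0, 0, 0, 0, 0, 0], [0, 0, 0, 0, 0, 0], [0, 0, 0, 0, 0, 0], [0, 0, 0, 0, 0, 0]]], "jaw": 0.01, "grip_n": 25}}

```text
time: 4.47
tool_pos: [0.5745, 0.2184, 0.0322]
tool_rot: [-3.111, -0.436, -0.003]
ft_force: [0.0, -1.0, 5.8]
finger_gap: 0.0171
finger_force: 26.5
```

```bash
python3 -c "
from h import *
go(.570,.1945,.033)"
```

```text
t 4.47 tcp [0.5745 0.2184 0.0322] move [-0.0109  0.0218 -0.0008] yaw 0.279 gap 0.0171
```

Converted, 0.022 m is 2.2, 0.018 m is 1.8.

{"name": "advance", "arguments": {"moves": [[[-0.3, 0.6, -0.05, 0, 0, 0], [-0.6, 1.2, -0.05, 0, 0, 0], [-0.9, 1.8, -0.05, 0, 0, 0], [-1.1, 2.2, -0.05, 0, 0, 0], [-1.1, 2.2, -0.05, 0, 0, 0]]]}}

```text
time: 5.1
tool_pos: [0.5694, 0.1933, 0.0322]
tool_rot: [3.111, 0.436, 0.001]
ft_force: [-1.1, 0.3, 5.8]
finger_gap: 0.0172
finger_force: 26.7
```

{"name": "advance", "arguments": {"moves": [[[0, 0, 0, 0, 0, 0], [0, 0, 0, 0, 0, 0], [0, 0, -3, 0, 0, 0], [0, 0, -6, 0, 0, 0], [0, 0, -6, 0, 0, 0]]], "jaw": 0.042}}

```text
time: 5.72
tool_pos: [0.5709, 0.1942, 0.0941]
tool_rot: [3.111, 0.437, 0.007]
ft_force: [-0.1, -0.5, -0.7]
finger_gap: 0.0417
finger_force: 0.0
```

```bash
python3 -c "
from h import *
go(.5164,.2154,.095)"
```

```text
t 5.72 tcp [0.5709 0.1942 0.0941] move [-0.0465 -0.0354 -0.0012] yaw 0.279 gap 0.0417
```

Converted, 0.061 m is 6.1, -0.0465 m is -4.65.

{"name": "advance", "arguments": {"moves": [[[-2.3, -1.8, 0, 0, 0, 0], [-4.65, -3.5, 0, 0, 0, 0], [-4.65, -3.5, 3, 0, 0, 0], [-4.65, -3.5, 6.1, 0, 0, 0], [-4.65, -3.5, 6.1, 0, 0, 0]]]}}

```text
time: 6.35
tool_pos: [0.5113, 0.2142, 0.0272]
tool_rot: [3.111, 0.437, -0.012]
ft_force: [-0.8, 0.0, 0.7]
finger_gap: 0.042
finger_force: 0.0
```

{"name": "advance", "arguments": {"moves": [[[0, 0, 0, 0, 0, 0], [0, 0, 0, 0, 0, 0], [0, 0, 0, 0, 0, 0], [0, 0, 0, 0, 0, 0]]], "jaw": 0.01, "grip_n": 25}}

```text
time: 6.85
tool_pos: [0.5154, 0.2151, 0.0316]
tool_rot: [-3.111, -0.436, -0.002]
ft_force: [-0.4, 0.1, 2.4]
finger_gap: 0.0172
finger_force: 26.0
```

```bash
python3 -c "
from h import *
go(.5133,.2066,.033)"
```

```text
t 6.85 tcp [0.5154 0.2151 0.0316] move [-0.0044  0.0075 -0.0014] yaw 0.279 gap 0.0172
```

Converted, 0.008 m is 0.8, -0.0045 m is -0.45.

{"name": "advance", "arguments": {"moves": [[[-0.2, 0.4, -0.05, 0, 0, 0], [-0.45, 0.8, -0.05, 0, 0, 0], [-0.45, 0.8, -0.05, 0, 0, 0]]]}}

```text
time: 7.22
tool_pos: [0.5128, 0.2056, 0.0316]
tool_rot: [3.111, 0.436, 0.0]
ft_force: [-1.3, -1.4, 3.3]
finger_gap: 0.0172
finger_force: 26.1
```

{"name": "advance", "arguments": {"moves": [[[0, 0, 0, 0, 0, 0], [0, 0, 0, 0, 0, 0], [0, 0, -3, 0, 0, 0], [0, 0, -7, 0, 0, 0], [2, 1, -12, 0, 0, 0]]], "jaw": 0.042}}

```text
time: 7.85
tool_pos: [0.5326, 0.2021, 0.151]
tool_rot: [-3.111, -0.438, 0.007]
ft_force: [1.5, -0.3, 0.3]
finger_gap: 0.0424
finger_force: 0.0
```

{"name": "advance", "arguments": {"moves": [[[2, 2, -5, 0, 0, 0], [2, 2, -10, 0, 0, 0], [2, 2, -10, 0, 0, 0]]]}}

```text
time: 8.22
tool_pos: [0.5622, 0.1884, 0.2565]
tool_rot: [3.111, 0.436, 0.014]
ft_force: [0.3, 0.9, -1.2]
finger_gap: 0.0419
finger_force: 0.0
```

```bash
cat >> h.py <<'E'
def seetin(name):
    m,im,hsv=look("wrist",name); c=tin(m,hsv)[0]
    print("tin",c)
    for z,col in ((.047,"blue"),(.047,"red")):
        for b in blobs(mask(hsv,col),60,5000):
            x=plane(m,b[0],z)[0]; d=x[:2]-[.570,.1945]
            if np.hypot(*d)<.1: print(col,x[:2].round(4),"r",np.hypot(*d).round(4),"ang",np.degrees(np.arctan2(d[1],d[0])).round(1))
E
python3 -c "
from h import *
seetin('w5')
go(.6267,.1824,.25)"
```

```text
tin [0.57005709 0.19464499 0.08690912]
blue [0.6257 0.1857] r 0.0564 ang -9.0
blue [0.588  0.1399] r 0.0575 ang -71.8
blue [0.5688 0.193 ] r 0.002 ang -129.1
blue [0.532  0.1516] r 0.0573 ang -131.6
blue [0.5137 0.2056] r 0.0573 ang 168.8
t 8.28 tcp [0.5606 0.1884 0.2534] move [0.0619 0.0239 0.0036] yaw 0.279 gap 0.0421
```

Converted, 0.038 m is 3.8, 0.221 m is 22.1.

{"name": "advance", "arguments": {"moves": [[[-3.3, 4.4, 0.7, -0.0055, 0.087, 0.0175], [-6.6, 8.8, 1.5, -0.011, 0.174, 0.035], [-10, 13.2, 2.2, -0.0165, 0.262, 0.0524], [-13.4, 17.7, 3, -0.022, 0.349, 0.07], [-16.7, 22.1, 3.8, -0.0274, 0.436, 0.0873]]], "jaw": 0.045, "grip_n": 30}}

```text
time: 8.9
tool_pos: [0.4581, -0.0705, 0.2114]
tool_rot: [-3.02, -0.289, -0.674]
ft_force: [-0.5, -0.5, -0.5]
finger_gap: 0.0447
finger_force: 0.0
```

```bash
cat >> h.py <<'E'
def orient(yaw,tilt): # tool x azimuth yaw, z tilted towards it
    return R.from_euler("z",yaw)*R.from_euler("x",np.pi)*R.from_euler("y",tilt)
A=np.array([-np.sin(.611)*np.cos(.153),-np.sin(.611)*np.sin(.153),np.cos(.611)])
def goR(p,yaw,tilt):
    s=env.read_state(); r=R.from_rotvec(s["tool_rot"])
    print("t",round(s["time"],2),"tcp",s["tool_pos"].round(4),"move",(r.inv().apply(np.array(p)-s["tool_pos"])).round(4),"rot",(r.inv()*orient(yaw,tilt)).as_rotvec().round(4),"z",r.as_matrix()[:,2].round(3),"joints",s["joint_pos"].round(2),"gap",round(s["finger_gap"],4))
E
python3 -c "
from h import *
goR(np.array([.4607,-.1678,.0721])+.08*A,.153,.611)"
```

```text
t 8.9 tcp [ 0.4581 -0.0705  0.2114] move [-0.0874  0.0938  0.0414] rot [-0.0113  0.1728  0.0348] z [ 0.418  0.073 -0.906] joints [-0.64 -0.36  2.21  0.37  1.01  0.59] gap 0.0447
```

Converted, 0.0938 m is 9.38, -0.0874 m is -8.74.

{"name": "advance", "arguments": {"moves": [[[-3.5, 3.7, 1.6, -0.005, 0.07, 0.014], [-7, 7.5, 3.3, -0.01, 0.14, 0.028], [-8.74, 9.38, 4.14, -0.0113, 0.173, 0.035], [-8.74, 9.38, 4.14, -0.0113, 0.173, 0.035], [-8.74, 9.38, 4.14, -0.0113, 0.173, 0.035]]]}}

```text
time: 9.52
tool_pos: [0.4166, -0.1735, 0.1391]
tool_rot: [-2.944, -0.224, -0.925]
ft_force: [1.1, 1.0, 0.6]
finger_gap: 0.045
finger_force: 0.0
```

```bash
python3 - <<'E'
from h import *
np.set_printoptions(precision=4,suppress=True)
m,im,hsv=look("wrist","w6")
for c,s,l in blobs(mask(hsv,"red"),60,5000): print(c,s,plane(m,c,.0713)[0])
goR(np.array([.4607,-.1678,.0721])-.010*A,.153,.611)
E
```

```text
[261.4239 199.166 ] [250 180  24  38 729] [ 0.4591 -0.1682  0.0713]
[356.0952 197.8543] [339 180  34  37 714] [ 0.4716 -0.2456  0.0713]
t 9.57 tcp [ 0.4171 -0.1734  0.1396] move [-0.0025  0.0012  0.0905] rot [-0.0009  0.0017  0.0004] z [ 0.565  0.088 -0.82 ] joints [-1.09 -0.26  2.36  0.73  0.96 -0.08] gap 0.0447
```

{"name": "advance", "arguments": {"moves": [[[-0.1, 0.05, 3, 0, 0, 0], [-0.2, 0.1, 5.5, 0, 0, 0], [-0.3, 0.1, 7.5, 0, 0, 0], [-0.3, 0.1, 8.5, 0, 0, 0], [-0.3, 0.1, 9, 0, 0, 0]]]}}

```text
time: 10.2
tool_pos: [0.4661, -0.1671, 0.0642]
tool_rot: [-2.945, -0.228, -0.927]
ft_force: [0.2, 0.3, 0.6]
finger_gap: 0.0448
finger_force: 0.0
```

{"name": "advance", "arguments": {"moves": [[[0, 0, 0, 0, 0, 0], [0, 0, 0, 0, 0, 0], [0, 0, 0, 0, 0, 0], [0, 0, 0, 0, 0, 0], [0, 0, 0, 0, 0, 0]]], "jaw": 0.01, "grip_n": 40}}

```text
time: 10.82
tool_pos: [0.4656, -0.1683, 0.0645]
tool_rot: [-2.945, -0.225, -0.928]
ft_force: [-0.6, 1.0, 4.3]
finger_gap: 0.0168
finger_force: 39.3
```

```bash
python3 -c "
from h import *
goR(np.array([.4607,-.1678,.0721])-.010*A,.153,.611)"
```

```text
t 10.82 tcp [ 0.4656 -0.1683  0.0645] move [ 0.0004 -0.0013  0.001 ] rot [ 0.0009  0.0005 -0.0003] z [ 0.567  0.086 -0.819] joints [-0.95  0.05  2.31  0.91  0.7  -0.23] gap 0.0168
```

Converted, -0.1 m is -10, -0.07 m is -7.

{"name": "advance", "arguments": {"moves": [[[0, 0, -1, 0, 0, 0], [0, 0, -3.5, 0, 0, 0], [0, 0, -7, 0, 0, 0], [0, 0, -10, 0, 0, 0], [0, 0, -10, 0, 0, 0]]]}}

```text
time: 11.45
tool_pos: [0.4085, -0.1785, 0.1477]
tool_rot: [-2.95, -0.225, -0.93]
ft_force: [0.2, -0.0, -0.7]
finger_gap: 0.0171
finger_force: 39.2
```

```bash
python3 -c "
from h import *
goR([.46,-.07,.20],.279,0)"
```

```text
t 11.45 tcp [ 0.4085 -0.1785  0.1477] move [ 0.0853 -0.0992 -0.0047] rot [ 0.0442 -0.6092 -0.1231] z [ 0.567  0.082 -0.819] joints [-1.13 -0.29  2.37  0.71  0.99 -0.09] gap 0.0171
```

Converted, -0.0992 m is -9.92, -0.093 m is -9.3.

{"name": "advance", "arguments": {"moves": [[[2, -2.4, -0.2, 0.0105, -0.145, -0.029], [4, -4.7, -0.3, 0.021, -0.29, -0.0585], [6, -7, -0.4, 0.0315, -0.435, -0.088], [8, -9.3, -0.5, 0.042, -0.58, -0.117], [8.53, -9.92, -0.5, 0.0442, -0.6092, -0.1231]]]}}

```text
time: 12.08
tool_pos: [0.4619, -0.0663, 0.1987]
tool_rot: [-3.104, -0.448, 0.003]
ft_force: [-0.8, 0.1, -1.6]
finger_gap: 0.0169
finger_force: 39.2
```

```bash
python3 -c "
from h import *
m,im,hsv=look('wrist','w7')
goR([.6067,.2387,.12],.279,0)"
```

```text
t 12.12 tcp [ 0.4613 -0.0663  0.1983] move [ 0.2255 -0.2512  0.0796] rot [-0.0064  0.0015  0.0065] z [-0.003  0.006 -1.   ] joints [-0.4  -0.03  1.9   0.    1.27  0.88] gap 0.0165
```

Converted, 0.12 m is 12, -0.223 m is -22.3.

{"name": "advance", "arguments": {"moves": [[[4, -4.5, 1, 0, 0, 0], [8, -9, 2, 0, 0, 0], [12, -13.5, 3, -0.003, 0, 0.003], [16, -18, 4, -0.006, 0, 0.006], [20, -22.3, 5, -0.006, 0, 0.006]]]}}

```text
time: 12.75
tool_pos: [0.59, 0.2016, 0.1482]
tool_rot: [3.112, 0.428, -0.002]
ft_force: [0.9, -0.5, 1.1]
finger_gap: 0.0167
finger_force: 39.3
```

{"name": "advance", "arguments": {"moves": [[[2, -2, 1.5, 0, 0, 0], [2.55, -2.8, 2.5, 0, 0, 0], [2.55, -2.8, 2.5, 0, 0, 0], [2.55, -2.8, 2.5, 0, 0, 0]]]}}

```text
time: 13.25
tool_pos: [0.607, 0.2337, 0.1253]
tool_rot: [3.111, 0.428, 0.0]
ft_force: [-0.4, 0.6, 0.0]
finger_gap: 0.0169
finger_force: 39.3
```

```bash
python3 -c "
from h import *
seetin('w8')
goR([.6067,.2387,.12],.279,0)"
```

```text
tin [0.58060297 0.19860768 0.08028305]
blue [0.6262 0.1869] r 0.0567 ang -7.7
blue [0.5891 0.1413] r 0.0565 ang -70.3
blue [0.5506 0.1611] r 0.0386 ang -120.2
blue [0.5047 0.2035] r 0.0659 ang 172.2
red [0.5517 0.2185] r 0.0302 ang 127.3
t 13.3 tcp [0.6073 0.2339 0.1258] move [ 0.0007 -0.0048  0.0057] rot [ 0.0011 -0.0007 -0.0055] z [ 0.001 -0.001 -1.   ] joints [ 0.19  0.45  1.49 -0.    1.2   1.48] gap 0.0169
```

View pics/w8.png

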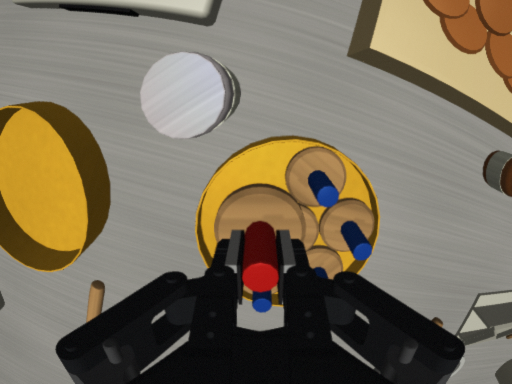

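The wrist view shows the held disc at about (260,222) over the tin's empty part, with the red tip at (262,278). I'll check whether it hangs straight and centred.

```bash
cat >> h.py <<'E'
def held(im,m,off=.014):
    s=env.read_state(); r=R.from_rotvec(s["tool_rot"]); z=s["tool_pos"][2]-off
    hsv=cv2.cvtColor(im,cv2.COLOR_RGB2HSV)
    mk=cv2.inRange(hsv,(8,60,60),(17,190,255)); mk[:150]=0; mk[262:]=0
    b=max(blobs(cv2.morphologyEx(mk,cv2.MORPH_OPEN,np.ones((3,3))),300,20000),key=lambda b:b[1][4])
    h=cv2.convexHull(np.argwhere(b[2])[:,::-1].astype(np.int32))[:,0]
    h=h[(h[:,1]<235)]; P=plane(m,h,z); P=r.inv().apply(P-s["tool_pos"])
    f=least_squares(lambda q:np.hypot(P[:,0]-q[0],P[:,1]-q[1])-q[2],[0,0,.028],loss="soft_l1",f_scale=.0005)
    print("disc blob",b[1],"centre in tool",f.x.round(4),"res",np.abs(f.fun).mean().round(5))
E
python3 - <<'E'
from h import *
im=cv2.imread("pics/w8.png")[:,:,::-1].copy(); m=dict(env.camera_model("wrist")); m["fish"]=True
for o in (.011,.014,.017): held(im,m,o)
E
```

```text
disc blob [ 215  150  159  112 8072] centre in tool [0.0044 0.0218 0.046 ] res 0.00123
disc blob [ 215  150  159  112 8072] centre in tool [0.0029 0.0222 0.0469] res 0.00125
disc blob [ 215  150  159  112 8072] centre in tool [0.0014 0.0226 0.0478] res 0.00128
```

```bash
sed -i 's/mk\[262:\]=0/mk[262:]=0; mk[:,286:]=0/; s/h=h\[(h\[:,1\]<235)\]/h=h[(h[:,1]<235)\&(h[:,0]<283)]/' h.py
python3 - <<'E'
from h import *
im=cv2.imread("pics/w8.png")[:,:,::-1].copy(); m=dict(env.camera_model("wrist")); m["fish"]=True
for o in (.011,.014,.017): held(im,m,o)
E
```

```text
disc blob [ 215  186   71   55 2704] centre in tool [ 0.0094 -0.0028  0.0216] res 0.00115
disc blob [ 215  186   71   55 2704] centre in tool [ 0.008  -0.0029  0.0221] res 0.00117
disc blob [ 215  186   71   55 2704] centre in tool [ 0.0066 -0.0029  0.0225] res 0.00119
```

```bash
python3 - <<'E'
from h import *
m=dict(env.camera_model("wrist")); m["fish"]=True
s=env.read_state(); r=R.from_rotvec(s["tool_rot"])
for o in (.014,.017): print(o,r.inv().apply(plane(m,[(215,218),(307,222),(261,185)],s["tool_pos"][2]-o)-s["tool_pos"]).round(4))
# handle tip: 32 mm behind TCP
print(r.inv().apply(plane(m,[(261,278)],s["tool_pos"][2]+.032)-s["tool_pos"]).round(4))
E
```

```text
0.014 [[ 0.0101 -0.0261  0.014 ]
 [ 0.0074  0.0274  0.014 ]
 [ 0.0301  0.0005  0.014 ]]
0.017 [[ 0.0087 -0.0266  0.017 ]
 [ 0.0059  0.0279  0.017 ]
 [ 0.0291  0.0006  0.017 ]]
[[ 0.0011  0.0003 -0.032 ]]
```

Units first: shifts go in cm. So -0.007 m is -0.7, 0.072 m is 7.2.

{"name": "advance", "arguments": {"moves": [[[-0.2, -0.7, 0, 0, 0, 0], [-0.2, -0.7, 3, 0, 0, 0], [-0.2, -0.7, 6, 0, 0, 0], [-0.2, -0.7, 7.2, 0, 0, 0], [-0.2, -0.7, 7.2, 0, 0, 0]]]}}

```text
time: 13.92
tool_pos: [0.6028, 0.2414, 0.0527]
tool_rot: [3.111, 0.431, -0.002]
ft_force: [0.6, 0.2, -1.3]
finger_gap: 0.0167
finger_force: 39.3
```

```bash
python3 -c "
from h import *
goR([.6035,.24,.032],.279,0)"
```

```text
t 13.93 tcp [0.6028 0.2414 0.0527] move [0.0003 0.0015 0.0207] rot [ 0.0009  0.0013 -0.0039] z [-0.001 -0.001 -1.   ] joints [ 0.2   0.54  1.52 -0.    1.08  1.5 ] gap 0.0167
```

{"name": "advance", "arguments": {"moves": [[[0, 0.15, 0.4, 0, 0, 0], [0, 0.15, 0.8, 0, 0, 0], [0, 0.15, 1.2, 0, 0, 0], [0, 0.15, 1.5, 0, 0, 0], [0, 0.15, 1.6, 0, 0, 0]]]}}

```text
time: 14.55
tool_pos: [0.6036, 0.24, 0.0368]
tool_rot: [3.111, 0.431, -0.0]
ft_force: [-0.1, -0.1, -1.6]
finger_gap: 0.0166
finger_force: 39.3
```

{"name": "advance", "arguments": {"moves": [[[0, 0, 0.15, 0, 0, 0], [0, 0, 0.3, 0, 0, 0], [0, 0, 0.3, 0, 0, 0]]]}}

```text
time: 14.92
tool_pos: [0.6038, 0.24, 0.034]
tool_rot: [3.111, 0.431, 0.0]
ft_force: [-0.8, 0.2, -0.8]
finger_gap: 0.0169
finger_force: 39.3
```

```bash
python3 -c "
from h import *
goR([.6035,.24,.032],.279,0)"
```

```text
t 14.93 tcp [0.6038 0.24   0.034 ] move [-0.0002 -0.0001  0.002 ] rot [ 0.001   0.0001 -0.0039] z [ 0.    -0.001 -1.   ] joints [ 0.2   0.57  1.52 -0.    1.05  1.49] gap 0.0169
```

Still no contact; I go on in 1 mm steps.

Converted, 0.001 m is 0.1.

{"name": "advance", "arguments": {"moves": [[[0, 0, 0.1, 0, 0, 0], [0, 0, 0.1, 0, 0, 0]]]}}

```text
time: 15.18
tool_pos: [0.604, 0.2401, 0.0335]
tool_rot: [3.111, 0.431, 0.001]
ft_force: [-2.0, 0.0, 2.2]
finger_gap: 0.0172
finger_force: 39.7
```

{"name": "advance", "arguments": {"moves": [[[0, 0, 0.1, 0, 0, 0], [0, 0, 0.1, 0, 0, 0]]]}}

```text
time: 15.42
tool_pos: [0.6042, 0.2402, 0.0334]
tool_rot: [3.111, 0.431, 0.001]
ft_force: [-3.4, -0.7, 8.8]
finger_gap: 0.0168
finger_force: 40.3
```

{"name": "advance", "arguments": {"moves": [[[0, 0, 0.1, 0, 0, 0], [0, 0, 0.1, 0, 0, 0]]]}}

```text
time: 15.68
tool_pos: [0.6042, 0.2403, 0.0333]
tool_rot: [3.111, 0.431, 0.001]
ft_force: [-7.1, -0.7, 14.8]
finger_gap: 0.0169
finger_force: 41.0
```

Converted, -0.07 m is -7, -0.03 m is -3.

{"name": "advance", "arguments": {"moves": [[[0, 0, -0.1, 0, 0, 0], [0, 0, -0.1, 0, 0, 0], [0, 0, -0.1, 0, 0, 0], [0, 0, -3, 0, 0, 0], [0, 0, -7, 0, 0, 0]]], "jaw": 0.038}}

```text
time: 16.3
tool_pos: [0.6025, 0.2397, 0.0999]
tool_rot: [3.111, 0.43, -0.006]
ft_force: [0.5, -0.0, -0.1]
finger_gap: 0.0378
finger_force: 0.0
```

{"name": "advance", "arguments": {"moves": [[[-2, 2, -5, 0, 0, 0], [-4, 4, -10, 0, 0, 0], [-5, 5, -14, 0, 0, 0], [-5, 5, -14, 0, 0, 0]]]}}

```text
time: 16.8
tool_pos: [0.5712, 0.1779, 0.2456]
tool_rot: [3.111, 0.429, 0.013]
ft_force: [0.7, -1.4, 0.3]
finger_gap: 0.0381
finger_force: 0.0
```

```bash
python3 -c "
from h import *
seetin('w9')
m,im,hsv=look('side','s9')
cv2.imwrite('pics/s9c.png',cv2.resize(cv2.imread('pics/s9.png')[180:290,120:260],None,fx=4,fy=4))
goR(np.array([.4724,-.2444,.0705])+.08*A,.153,.611)"
```

```text
tin [0.5701508  0.19462513 0.08694707]
blue [0.6256 0.186 ] r 0.0563 ang -8.7
blue [0.5878 0.1395] r 0.0578 ang -72.1
blue [0.5692 0.193 ] r 0.0017 ang -118.9
blue [0.5318 0.1515] r 0.0575 ang -131.6
blue [0.5139 0.2057] r 0.0572 ang 168.7
red [0.6034 0.241 ] r 0.0573 ang 54.4
t 16.9 tcp [0.5692 0.1784 0.241 ] move [-0.2535  0.375   0.1053] rot [-0.0363  0.6097  0.1182] z [ 0.001 -0.001 -1.   ] joints [ 0.11  0.22  1.54 -0.    1.38  1.4 ] gap 0.0383
```

View pics/s9c.png

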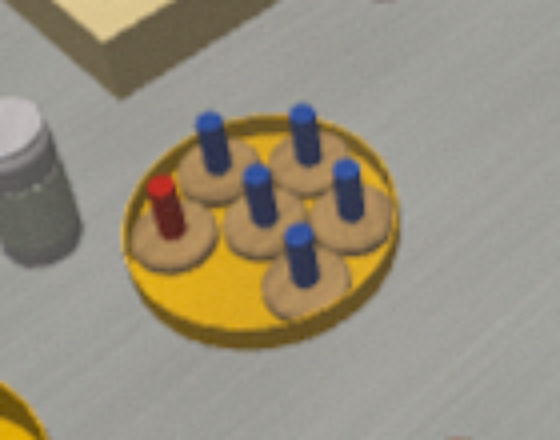

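The close side view shows the red stamp at (170,235) standing flat in the tin, blue ones around it, and the gap at (200,300). The gap is slightly narrow (114°), so I'll regrip the red one and slide it along, nudging stamp_1 too.

{"name": "advance", "arguments": {"moves": [[[2.5, -2.5, 4, 0, 0, 0], [5, -5, 9, 0, 0, 0], [5, -5.1, 13, 0, 0, 0], [5, -5.1, 14.5, 0, 0, 0], [5, -5.1, 14.5, 0, 0, 0]]], "jaw": 0.04, "grip_n": 40}}

```text
time: 17.52
tool_pos: [0.6023, 0.2408, 0.0942]
tool_rot: [3.111, 0.431, -0.006]
ft_force: [-0.6, 0.3, 1.1]
finger_gap: 0.04
finger_force: 0.0
```

```bash
python3 -c "
from h import *
goR([.6034,.241,.0335],.279,0)"
```

```text
t 17.52 tcp [0.6023 0.2408 0.0942] move [0.0014 0.     0.0607] rot [ 0.0007  0.0037 -0.0039] z [-0.003 -0.002 -1.   ] joints [ 0.2   0.48  1.51 -0.    1.15  1.49] gap 0.04
```

Converted, 0.06 m is 6, 0.05 m is 5.

{"name": "advance", "arguments": {"moves": [[[0.05, 0, 3, 0, 0, 0], [0.1, 0, 5, 0, 0, 0], [0.1, 0, 6, 0, 0, 0], [0.1, 0, 6, 0, 0, 0]]]}}

```text
time: 18.02
tool_pos: [0.6043, 0.2411, 0.0359]
tool_rot: [3.111, 0.43, -0.001]
ft_force: [-0.6, -0.2, -0.1]
finger_gap: 0.0401
finger_force: 0.0
```

{"name": "advance", "arguments": {"moves": [[[0, 0, 0, 0, 0, 0], [0, 0, 0, 0, 0, 0], [0, 0, 0, 0, 0, 0], [0, 0, 0, 0, 0, 0]]], "jaw": 0.01, "grip_n": 40}}

```text
time: 18.52
tool_pos: [0.6054, 0.2414, 0.0372]
tool_rot: [3.111, 0.431, 0.003]
ft_force: [-0.7, -0.8, 5.6]
finger_gap: 0.0168
finger_force: 39.6
```

{"name": "advance", "arguments": {"moves": [[[0.1, 0.15, -0.05, 0, 0, 0], [0.2, 0.3, -0.05, 0, 0, 0], [0.3, 0.45, -0.05, 0, 0, 0], [0.4, 0.6, -0.05, 0, 0, 0], [0.4, 0.6, -0.05, 0, 0, 0]]]}}

```text
time: 19.15
tool_pos: [0.6098, 0.2373, 0.0371]
tool_rot: [-3.112, -0.431, -0.0]
ft_force: [-2.3, 3.0, 7.5]
finger_gap: 0.0163
finger_force: 39.7
```

```bash
python3 -c "
from h import *
goR([.6083,.2371,.0335],.279,0)"
```

```text
t 19.15 tcp [0.6098 0.2373 0.0371] move [-0.0015 -0.0003  0.0036] rot [-0.0001 -0.0001 -0.0038] z [ 0.  0. -1.] joints [0.19 0.57 1.51 0.   1.06 1.49] gap 0.0163
```

{"name": "advance", "arguments": {"moves": [[[0, 0, 0, 0, 0, 0], [0, 0, 0, 0, 0, 0], [0, 0, -3, 0, 0, 0], [0, 0, -7, 0, 0, 0], [-2, 2, -11, 0, 0, 0]]], "jaw": 0.038}}

```text
time: 19.77
tool_pos: [0.5962, 0.2125, 0.1473]
tool_rot: [3.111, 0.433, 0.0]
ft_force: [0.5, -0.3, -0.5]
finger_gap: 0.0379
finger_force: 0.0
```

{"name": "advance", "arguments": {"moves": [[[-1.5, 2, -5, 0, 0, 0], [-3.5, 3.5, -10, 0, 0, 0], [-3.5, 3.5, -10, 0, 0, 0]]]}}

```text
time: 20.15
tool_pos: [0.574, 0.1678, 0.252]
tool_rot: [3.11, 0.428, 0.014]
ft_force: [1.0, 0.6, 0.6]
finger_gap: 0.038
finger_force: 0.0
```

```bash
python3 -c "
from h import *
seetin('w10')
goR(np.array([.4724,-.2444,.0705])+.15*A,.153,.611)"
```

```text
tin [0.57010308 0.19466273 0.08693238]
blue [0.6267 0.1839] r 0.0577 ang -10.6
blue [0.588  0.1397] r 0.0577 ang -71.9
blue [0.5691 0.1931] r 0.0017 ang -123.2
blue [0.532  0.1516] r 0.0573 ang -131.5
blue [0.5138 0.2057] r 0.0573 ang 168.7
red [0.6077 0.2375] r 0.0572 ang 48.7
t 20.2 tcp [0.5729 0.1682 0.249 ] move [-0.294   0.3596  0.0551] rot [-0.0353  0.6057  0.1176] z [ 0.005 -0.001 -1.   ] joints [ 0.09  0.21  1.53 -0.    1.39  1.38] gap 0.0381
```

{"name": "advance", "arguments": {"moves": [[[-3.4, 4.2, 0.6, -0.004, 0.07, 0.014], [-6.8, 8.4, 1.3, -0.008, 0.14, 0.027], [-10.2, 12.6, 1.9, -0.012, 0.21, 0.041], [-13.7, 16.8, 2.6, -0.016, 0.28, 0.055], [-17, 21, 3.2, -0.02, 0.35, 0.068]]], "jaw": 0.045, "grip_n": 40}}

```text
time: 20.82
tool_pos: [0.4639, -0.0799, 0.213]
tool_rot: [-3.05, -0.317, -0.542]
ft_force: [1.2, -0.7, 0.7]
finger_gap: 0.0449
finger_force: 0.0
```

```bash
python3 -c "
from h import *
goR(np.array([.4724,-.2444,.0705])+.08*A,.153,.611)"
```

```text
t 20.82 tcp [ 0.4639 -0.0799  0.213 ] move [-0.0937  0.1598  0.049 ] rot [-0.0174  0.2597  0.0503] z [ 0.338  0.063 -0.939] joints [-0.6  -0.28  2.13  0.28  1.06  0.66] gap 0.0449
```

Converted, 0.1598 m is 15.98, 0.144 m is 14.4.

{"name": "advance", "arguments": {"moves": [[[-2.8, 4.8, 1, -0.005, 0.078, 0.015], [-5.6, 9.6, 2.5, -0.01, 0.156, 0.03], [-8.4, 14.4, 4.2, -0.0155, 0.234, 0.045], [-9.37, 15.98, 4.9, -0.0174, 0.26, 0.05], [-9.37, 15.98, 4.9, -0.0174, 0.26, 0.05]]]}}

```text
time: 21.45
tool_pos: [0.4269, -0.251, 0.1355]
tool_rot: [-2.943, -0.218, -0.924]
ft_force: [-0.3, 0.7, 0.3]
finger_gap: 0.0448
finger_force: 0.0
```

```bash
python3 - <<'E'
from h import *
np.set_printoptions(precision=4,suppress=True)
m,im,hsv=look("wrist","w11")
for c,s,l in blobs(mask(hsv,"red"),60,5000): print(c,s,plane(m,c,.0705)[0])
goR(np.array([.4724,-.2444,.0705])-.010*A,.153,.611)
E
```

```text
[260.6889 195.9144] [249 177  24  38 736] [ 0.4712 -0.2448  0.0705]
t 21.5 tcp [ 0.4276 -0.2502  0.1364] move [-0.0006  0.0013  0.0899] rot [-0.0018  0.0017 -0.0033] z [ 0.565  0.089 -0.82 ] joints [-1.17 -0.07  2.22  0.74  0.97 -0.17] gap 0.0447
```

Converted, 0.09 m is 9, 0.085 m is 8.5.

{"name": "advance", "arguments": {"moves": [[[-0.05, 0.05, 3, 0, 0, 0], [-0.1, 0.1, 5.5, 0, 0, 0], [-0.15, 0.1, 7.5, 0, 0, 0], [-0.15, 0.1, 8.5, 0, 0, 0], [-0.15, 0.1, 9, 0, 0, 0]]]}}

```text
time: 22.12
tool_pos: [0.4789, -0.2433, 0.0634]
tool_rot: [-2.945, -0.229, -0.928]
ft_force: [0.1, -0.3, 0.6]
finger_gap: 0.0449
finger_force: 0.0
```

{"name": "advance", "arguments": {"moves": [[[0, 0, 0, 0, 0, 0], [0, 0, 0, 0, 0, 0], [0, 0, 0, 0, 0, 0], [0, 0, 0, 0, 0, 0], [0, 0, 0, 0, 0, 0]]], "jaw": 0.01, "grip_n": 40}}

```text
time: 22.75
tool_pos: [0.4785, -0.2447, 0.0639]
tool_rot: [-2.946, -0.226, -0.93]
ft_force: [-0.6, 0.7, 3.7]
finger_gap: 0.0168
finger_force: 39.4
```

{"name": "advance", "arguments": {"moves": [[[0, 0, -1, 0, 0, 0], [0, 0, -3.5, 0, 0, 0], [0, 0, -7, 0, 0, 0], [0, 0, -10, 0, 0, 0], [0, 0, -10, 0, 0, 0]]]}}

```text
time: 23.38
tool_pos: [0.4211, -0.2548, 0.1472]
tool_rot: [-2.95, -0.226, -0.931]
ft_force: [-0.1, -0.8, -1.0]
finger_gap: 0.0167
finger_force: 39.1
```

```bash
python3 -c "
from h import *
goR([.46,-.13,.20],.279,0)"
```

```text
t 23.38 tcp [ 0.4211 -0.2548  0.1472] move [ 0.0775 -0.1173 -0.011 ] rot [ 0.0446 -0.61   -0.1224] z [ 0.568  0.082 -0.819] joints [-1.19 -0.1   2.22  0.73  1.   -0.17] gap 0.0167
```

Converted, -0.1173 m is -11.73, -0.11 m is -11.

{"name": "advance", "arguments": {"moves": [[[1.8, -2.7, -0.3, 0.0105, -0.145, -0.029], [3.6, -5.4, -0.6, 0.021, -0.29, -0.0585], [5.5, -8.2, -0.8, 0.0315, -0.435, -0.088], [7.3, -11, -1.05, 0.0425, -0.58, -0.117], [7.75, -11.73, -1.1, 0.0446, -0.61, -0.1224]]]}}

```text
time: 24.0
tool_pos: [0.4621, -0.126, 0.1987]
tool_rot: [-3.105, -0.448, 0.002]
ft_force: [-0.1, 0.2, -1.1]
finger_gap: 0.0167
finger_force: 39.1
```

```bash
python3 -c "
from h import *
goR([.5516,.2488,.13],.279,0)"
```

```text
t 24.0 tcp [ 0.4621 -0.126   0.1987] move [ 0.1919 -0.3339  0.0701] rot [-0.0043  0.0006  0.0077] z [-0.002  0.004 -1.   ] joints [-0.52 -0.    1.87  0.    1.27  0.77] gap 0.0167
```

{"name": "advance", "arguments": {"moves": [[[2.8, -5, 0.5, 0, 0, 0], [5.6, -10, 1, 0, 0, 0], [8.5, -15, 2, -0.002, 0, 0.003], [11.5, -20, 3, -0.004, 0, 0.007], [14.3, -25, 4, -0.004, 0, 0.007]]]}}

```text
time: 24.62
tool_pos: [0.5279, 0.1526, 0.1581]
tool_rot: [-3.111, -0.427, 0.002]
ft_force: [1.1, -1.1, -0.1]
finger_gap: 0.0167
finger_force: 39.2
```

{"name": "advance", "arguments": {"moves": [[[2.5, -4.3, 1, 0, 0, 0], [4.4, -7.6, 2, 0, 0, 0], [4.85, -8.45, 3, 0, 0, 0], [4.85, -8.45, 3, 0, 0, 0], [4.85, -8.45, 3, 0, 0, 0]]]}}

```text
time: 25.25
tool_pos: [0.552, 0.2446, 0.1297]
tool_rot: [-3.112, -0.427, 0.001]
ft_force: [-0.4, -0.2, 0.1]
finger_gap: 0.0173
finger_force: 39.3
```

```bash
python3 -c "
from h import *
m,im,hsv=look('wrist','w12b')
cv2.imwrite('pics/w12c.png',im[:,:,::-1])
goR([.5516,.2488,.13],.279,0)"
```

```text
t 25.3 tcp [0.5523 0.2447 0.1301] move [ 0.0004 -0.0042  0.0001] rot [-0.0004 -0.0003 -0.0067] z [ 0.  0. -1.] joints [0.22 0.35 1.61 0.   1.18 1.52] gap 0.0166
```

View pics/w12c.png

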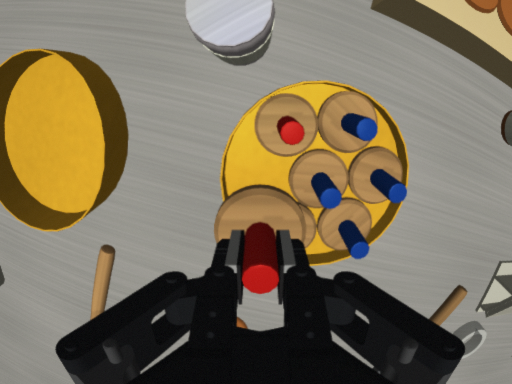

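The wrist view shows the second disc at (260,222), held the same way as the first. The red stamp stands at (290,130) and the gap lies at the tin's left side. I lower it into the gap.

{"name": "advance", "arguments": {"moves": [[[0, -0.4, 0, 0, 0, 0], [0, -0.4, 3, 0, 0, 0], [0, -0.4, 6, 0, 0, 0], [0, -0.4, 7.7, 0, 0, 0], [0, -0.4, 7.7, 0, 0, 0]]]}}

```text
time: 25.92
tool_pos: [0.5502, 0.2497, 0.0519]
tool_rot: [-3.112, -0.428, 0.004]
ft_force: [0.1, 1.1, -1.0]
finger_gap: 0.0167
finger_force: 39.3
```

{"name": "advance", "arguments": {"moves": [[[0, 0, 0, 0, 0, 0]]]}}

```text
time: 26.05
tool_pos: [0.5521, 0.2502, 0.0542]
tool_rot: [-3.111, -0.429, -0.003]
ft_force: [0.9, -1.0, -0.7]
finger_gap: 0.0168
finger_force: 39.3
```

```bash
python3 -c "
from h import *
goR([.5517,.2487,.032],.279,0)"
```

```text
t 26.05 tcp [0.5521 0.2502 0.0542] move [-0.0008  0.0014  0.0222] rot [-0.0005 -0.0022 -0.0051] z [ 0.002  0.001 -1.   ] joints [0.23 0.46 1.64 0.   1.04 1.53] gap 0.0168
```

Converted, 0.009 m is 0.9, 0.007 m is 0.7.

{"name": "advance", "arguments": {"moves": [[[-0.03, 0.12, 0, 0, 0, 0], [-0.03, 0.12, 0.4, 0, 0, 0], [-0.03, 0.12, 0.7, 0, 0, 0], [-0.03, 0.12, 0.9, 0, 0, 0], [-0.03, 0.12, 0.9, 0, 0, 0]]]}}

```text
time: 26.68
tool_pos: [0.5509, 0.2488, 0.0436]
tool_rot: [-3.112, -0.429, 0.001]
ft_force: [0.2, 0.0, -1.0]
finger_gap: 0.0165
finger_force: 39.3
```

{"name": "advance", "arguments": {"moves": [[[0, 0, 0.2, 0, 0, 0], [0, 0, 0.4, 0, 0, 0], [0, 0, 0.4, 0, 0, 0]]]}}

```text
time: 27.05
tool_pos: [0.5509, 0.2487, 0.0397]
tool_rot: [-3.112, -0.429, 0.0]
ft_force: [-0.1, 0.3, -0.4]
finger_gap: 0.0169
finger_force: 39.3
```

```bash
python3 -c "
from h import *
goR([.5517,.2487,.032],.279,0)"
```

```text
t 27.05 tcp [0.5509 0.2487 0.0397] move [0.0007 0.0003 0.0077] rot [-0.0006  0.0002 -0.0051] z [-0.  0. -1.] joints [0.23 0.48 1.65 0.   1.02 1.52] gap 0.0169
```

Converted, 0.003 m is 0.3, 0.002 m is 0.2.

{"name": "advance", "arguments": {"moves": [[[0.05, 0, 0.2, 0, 0, 0], [0.05, 0, 0.3, 0, 0, 0], [0.05, 0, 0.3, 0, 0, 0]]]}}

```text
time: 27.42
tool_pos: [0.5515, 0.2489, 0.0368]
tool_rot: [-3.112, -0.429, 0.0]
ft_force: [-0.1, 0.3, -1.0]
finger_gap: 0.0171
finger_force: 39.3
```

{"name": "advance", "arguments": {"moves": [[[0, 0, 0.1, 0, 0, 0], [0, 0, 0.2, 0, 0, 0], [0, 0, 0.2, 0, 0, 0]]]}}

```text
time: 27.8
tool_pos: [0.5515, 0.2489, 0.0348]
tool_rot: [-3.112, -0.429, 0.0]
ft_force: [-0.1, -0.6, -0.7]
finger_gap: 0.0165
finger_force: 39.3
```

{"name": "advance", "arguments": {"moves": [[[0, 0, 0.1, 0, 0, 0], [0, 0, 0.1, 0, 0, 0]]]}}

```text
time: 28.05
tool_pos: [0.5515, 0.2489, 0.0339]
tool_rot: [-3.112, -0.429, -0.0]
ft_force: [0.3, -1.3, -0.7]
finger_gap: 0.0167
finger_force: 39.3
```

{"name": "advance", "arguments": {"moves": [[[0, 0, 0.1, 0, 0, 0], [0, 0, 0.1, 0, 0, 0]]]}}

```text
time: 28.3
tool_pos: [0.5515, 0.2489, 0.0328]
tool_rot: [-3.112, -0.429, 0.0]
ft_force: [-0.2, 0.4, -0.4]
finger_gap: 0.0173
finger_force: 39.3
```

Converted, 0.001 m is 0.1.

{"name": "advance", "arguments": {"moves": [[[0, 0, 0.1, 0, 0, 0], [0, 0, 0.1, 0, 0, 0]]]}}

```text
time: 28.55
tool_pos: [0.5518, 0.2491, 0.0325]
tool_rot: [-3.112, -0.429, -0.001]
ft_force: [-1.3, -0.2, 5.2]
finger_gap: 0.0171
finger_force: 39.8
```

{"name": "advance", "arguments": {"moves": [[[0, 0, 0.07, 0, 0, 0], [0, 0, 0.07, 0, 0, 0]]]}}

```text
time: 28.8
tool_pos: [0.5519, 0.2491, 0.0324]
tool_rot: [-3.112, -0.429, -0.001]
ft_force: [-3.1, -0.5, 8.8]
finger_gap: 0.017
finger_force: 40.4
```

Contact at the floor height, so I release, rise and look.

Converted, -0.07 m is -7, -0.03 m is -3.

{"name": "advance", "arguments": {"moves": [[[0, 0, -0.1, 0, 0, 0], [0, 0, -0.1, 0, 0, 0], [0, 0, -0.1, 0, 0, 0], [0, 0, -3, 0, 0, 0], [0, 0, -7, 0, 0, 0]]], "jaw": 0.038}}

```text
time: 29.42
tool_pos: [0.5503, 0.2485, 0.1004]
tool_rot: [-3.112, -0.429, 0.005]
ft_force: [0.4, 0.7, 0.2]
finger_gap: 0.0382
finger_force: 0.0
```

{"name": "advance", "arguments": {"moves": [[[2, 1, -5, 0, 0, 0], [3, 3, -10, 0, 0, 0], [3, 3, -14, 0, 0, 0], [3, 3, -14, 0, 0, 0], [3, 3, -14, 0, 0, 0]]]}}

```text
time: 30.05
tool_pos: [0.588, 0.228, 0.2403]
tool_rot: [-3.112, -0.429, 0.002]
ft_force: [0.5, 0.2, -0.7]
finger_gap: 0.038
finger_force: 0.0
```

```bash
python3 -c "
from h import *
seetin('w13')
look('side','s13');look('scene','c13')
f=lambda n,a,b,c,d:cv2.resize(cv2.imread(n)[a:b,c:d],(390,330),interpolation=cv2.INTER_CUBIC)
cv2.imwrite('pics/fin.png',np.hstack([f('pics/s13.png',180,290,120,250),f('pics/c13.png',205,290,260,360)]))"
```

```text
tin [0.57034437 0.19508432 0.08701077]
blue [0.6272 0.184 ] r 0.0581 ang -10.4
blue [0.5886 0.1405] r 0.0571 ang -70.9
blue [0.5693 0.1933] r 0.0014 ang -122.1
blue [0.5326 0.1524] r 0.0563 ang -131.6
blue [0.5142 0.2062] r 0.057 ang 168.2
red [0.608  0.2367] r 0.0567 ang 48.0
red [0.5514 0.2494] r 0.0579 ang 108.7
```

View pics/fin.png

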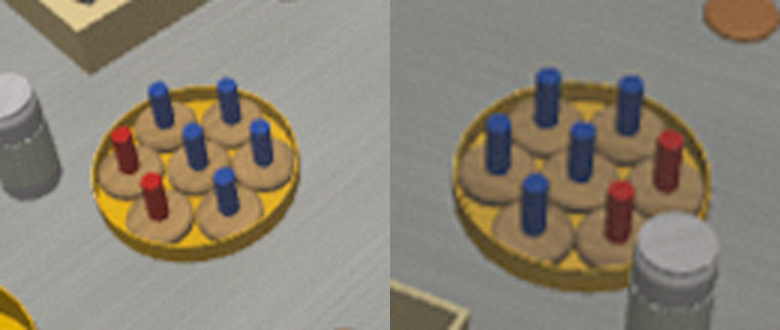

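Both views show all seven handles upright, with the reds at (155,195) and (125,150) in the side crop. The measured spacings are at least 56.3 mm, so no discs overlap.

```bash
python3 -c "
from workcell import env
print(env.sign_off())"
```

```text
the job is handed in; nothing more can be done
None
```

I handed the job in at about 30 s on the robot's clock: in the last camera views all seven stamps stand upright and flat in the tin, six around one, with nothing dropped or forced and the other things on the table untouched.

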